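# Open the filter well of the blue-covered air sampler

## Task

Open the air sampler with the blue cover so that its filter can be changed: press its red snap tab fully in, then push the blue cover by its rib along its channel until the filter well is completely uncovered, leaving the cover lying flat in the channel. Do not lift the cover, keep the sampler with the yellow cover locked and shut, and leave the other things on the bench where they stand.

Things in the scene. Friction and masses are not known exactly. Their poses are not given: they have to be found in the camera images.
- blue_unit: white air-sampler box with blue cover, 196 x 118 x 45 mm, fixed. Origin on its underside; x = the way the cover slides off (roughly away from the robot), y left, z up. Deck at z 45 mm with a dark filter well, x -68 to -12, y +-25 mm. The cover lies on the deck in a 74 mm wide channel along x between grey rails (tops at 55 mm), with a rear wall at x -86 and an end stop at x +98 mm.
- blue_cover: loose blue plate, 84 (x) x 70 (y) x 6 mm, 0.08 to 0.17 kg; origin under its centre, axes as the sampler's. Seated: origin at x -40, y 0, z 45 mm of the sampler, a tooth of the snap tab stands in a notch in its left edge and it moves 4 mm at most. With the tab in it slides freely along +x, 96 mm to the end stop; from 70 mm on the well is open.
- blue_rib (a point): top centre of the blue cover's push rib, a bar 8 mm thick (x), 40 mm long (y), standing 18 mm above the plate; this point is at x -10, y 0, z +24 mm of the cover. Behind the rib (-x) lie 28 mm of bare plate.
- blue_tab_top (a point): centre of the top of the red 22 x 22 mm press pad of the blue cover's snap tab, just outside the left rail (x -26, y +58 mm of the sampler); 69 mm above the bench when out, 60 mm when fully in. It moves with the tab.
- blue_tab (a joint): snap tab of the blue cover, m: 0 out (locking), 0.009 fully in (pressed straight down against its stop, the tooth is then below the deck). It takes about 5 to 6 N to press and stays where it is left; the cover is free from about 0.006 on.
- yellow_unit: white air-sampler box with yellow cover, 196 x 118 x 45 mm, fixed. Origin on its underside; x = the way the cover slides off (roughly away from the robot), y left, z up. Deck at z 45 mm with a dark filter well, x -68 to -12, y +-25 mm. The cover lies on the deck in a 74 mm wide channel along x between grey rails (tops at 55 mm), with a rear wall at x -86 and an end stop at x +98 mm.
- yellow_cover: loose yellow plate, 84 (x) x 70 (y) x 6 mm, 0.08 to 0.17 kg; origin under its centre, axes as the sampler's. Seated: origin at x -40, y 0, z 45 mm of the sampler, a tooth of the snap tab stands in a notch in its left edge and it moves 4 mm at most. With the tab in it slides freely along +x, 96 mm to the end stop; from 70 mm on the well is open.
- yellow_rib (a point): top centre of the yellow cover's push rib, a bar 8 mm thick (x), 40 mm long (y), standing 18 mm above the plate; this point is at x -10, y 0, z +24 mm of the cover. Behind the rib (-x) lie 28 mm of bare plate.
- yellow_tab_top (a point): centre of the top of the red 22 x 22 mm press pad of the yellow cover's snap tab, just outside the left rail (x -26, y +58 mm of the sampler); 69 mm above the bench when out, 60 mm when fully in. It moves with the tab.
- yellow_tab (a joint): snap tab of the yellow cover, m: 0 out (locking), 0.009 fully in (pressed straight down against its stop, the tooth is then below the deck). It takes about 5 to 6 N to press and stays where it is left; the cover is free from about 0.006 on.
- jar0: bystander: loose closed amber sample jar, 48 mm across, 85 mm tall, black cap; origin under its centre
- jar1: bystander: loose closed amber sample jar, 48 mm across, 85 mm tall, black cap; origin under its centre
- jar2: bystander: loose closed amber sample jar, 48 mm across, 85 mm tall, black cap; origin under its centre
- beaker: bystander: loose white cup, 68 mm across, 85 mm tall; origin under its centre
- spoon: bystander: loose steel spoon with wooden handle, 190 mm long, lying on the bench along its own x; origin about its middle
Things that resemble listed ones, but are neither listed nor needed, are in the scene too. Of the things shaped like the blue_cover, the blue one is meant. Leave any purple look-alike of the blue_unit alone.

How it is judged (in metres and radians):
On the way, in this order (a step that is already met when the one before it is completed fails the run):
1. the blue cover's snap tab is pressed in (7 mm or more of 9) with the cover still on its seat (value of joint blue_tab above 0.007 m and x of blue_cover in the frame of blue_unit below -0.03 m), for 0.1 s.
2. the blue cover is pushed at least 70 mm off its seat (x of blue_cover in the frame of blue_unit above 0.03 m), for 0.2 s.
At the end, for the whole second after the job is handed in: The blue snap tab is in (at least 7 of 9 mm), the blue cover lies at rest and flat (within 3 mm of deck height, 0.06 rad) in its channel, at least 70 mm from its seat, so that the well is open; the yellow cover is on its seat (within 8 mm) with its tab out (less than 3 mm in) (value of joint blue_tab above 0.007 m and x of blue_cover in the frame of blue_unit between 0.03 and 0.062 m and y of blue_cover in the frame of blue_unit between -0.006 and 0.006 m and z of blue_cover in the frame of blue_unit between 0.042 and 0.048 m and angle between blue_cover's own z axis and vertical below 0.06 rad and linear speed of blue_cover below 0.01 m/s and value of joint yellow_tab below 0.003 m and x of yellow_cover in the frame of yellow_unit between -0.048 and -0.032 m); the robot touches nothing.
It fails at once if a cover is lifted more than 8 mm off the deck or tipped more than 0.2 rad (z of blue_cover in the frame of blue_unit above 0.053 m or z of yellow_cover in the frame of yellow_unit above 0.053 m or angle between any of blue_cover, yellow_cover's own z axis and vertical above 0.2 rad).
It fails at once if the yellow cover's tab is pressed (3 mm) or its cover is shifted 8 mm (value of joint yellow_tab above 0.003 m or distance of yellow_cover from where it was at the start of the episode above 0.008 m).
It fails at once if a jar, the beaker or the spoon is moved more than 30 mm, or one of the upright ones is tipped (distance of any of jar0, jar1, jar2, beaker, spoon from where it was at the start of the episode above 0.03 m or angle between any of jar0, jar1, jar2, beaker's own z axis and vertical above 0.3 rad).
It also fails if it takes over 35 s, if anything falls off the work surface, if the arm or the gripper's body presses on something with over 40 N, if the wrist force passes 120 N, or if a joint passes its speed limit or range.

## Robot

A 6-joint arm with a two-finger parallel gripper is mounted at the origin on the work surface. World frame = base frame: x ahead of the robot, y to its left, z up, the work surface at z = 0. Lengths are in m, angles in degrees, forces in N, time in s.
With the tool pointing down it reaches from about 0.3 to 0.75 m from the base axis. Payload 8.5 kg.
Tool frame: the origin (TCP) lies between the finger pads; the fingertips stand 14 mm ahead of it and the grasp point (between the pads) lies 5 mm behind it; x points along the fingers, z is the direction in which the jaws open and shut, and the axes are right-handed (so a half turn about x gives the same grasp; the last joint's range is limited). The gripper opens to 85 mm and grips with 20 to 120 N. Pads are 22 mm wide; open, the fingers measure 114 mm over their backs; the gripper's body (76 mm by 85 mm) begins 54 mm behind the grasp point. The pads swing forward as they close: fully open they stand 13 mm farther back than shut.
Start: joints at [-78.226, 21.807, 74.336, -0, 83.858, -12.336], TCP at [0.225, -0.502, 0.245] pointing down, gripper open.
Joint ranges: [-178.18, 178.18], [-50.72, 133.34], [12.68, 142.11], [-81.47, 261.47], [9.98, 163.14], [-165.26, 165.26]. Speed limits (degrees/s): [136.94, 136.94, 180, 180, 180, 180].

## Interface

Orientations are given as a 3x3 rotation matrix whose columns are the frame's x, y, z axes.
In Python, from rig import env gives the robot as it stands.
- The arm moves only by the shell command python3 -m jog 'ROWS' [FORCE]. ROWS is JSON, a list of rows, each a list of 5 numbers: the opening, from -1 (shut) to 1 (fully open), so that 0 is half open, then the shift along the tool's x, y, z in m, then the turn about the tool's x in rad. In form: [[claw, dx, dy, dz, yaw], ...]. A call has 1 to 20 rows; each row is the pose to reach, as a shift and turn from the pose commanded when the call began, along the tool's axes at that moment; what a row does not reach only later rows make up. A row lasts 1/10 s, in which the tool goes at most 50 mm and 8.59 degrees, less where a joint would pass 70% of its speed; a pose out of reach is approached as far as the arm can. A call with a gripper value outside its range is refused whole. The fingers move at their own pace and stop on an object; FORCE is the grip in N (left out, the last holds). Time passes only in rows, so rows that repeat a pose let the fingers close. It gives the time, the measured TCP pose, the force and the opening at its end, in the units of the state.
- env.observe(): the state, without advancing time (a new reading comes with each control period).
- env.get_image(name): name is "scene" or "top" or "wrist"; returns the picture (480x640x3 uint8, red, green, blue); there is no depth.
- env.camera_model(name): a dict with "fx", "fy", "cx", "cy" (pixels), "origin" and "orientation" of the camera in the world. Camera axes: x right, y up, looking along -z (the intrinsics and any distortion apply to the point x, -y, -z); pixel columns grow to the right and rows downward; lengths in m; the calibration is good to about 2 mm. A picture is of the moment at which its call begins: read the wrist's pose just before it. camera_model takes no time and is no camera call; for the wrist camera it gives the pose at the moment of the call.
- env.close_job(): hands the job in, once; it reports no verdict.
The state is a dict: "time_s": time; "q": joint angles; "qvel": joint speeds; "joint_efforts": joint torques, N m; "position": TCP position; "tool_rot": TCP orientation; "ft_force": force on the tool from outside, world axes, zero at the start; "wrist_torque": the same for the moment, N m; "grip_width": finger opening in m.
Only numpy, scipy, OpenCV 4.12 (cv2) and the standard library are available. Lean on these libraries where they do the work, as an engineer would, in place of code of your own. Each camera call takes 0.05 s, during which the arm holds its last target.

## Working session

There is one attempt and no reset: what is moved stays moved. The work goes in short steps, Python scripts to look and compute and a shell command to move; the robot and the scene stay as the last step left them, time stands still between calls to the robot, and variables do not carry over. Pictures are saved under pics/ and viewed, and the job is handed in when it is done.

```bash
mkdir -p pics; ls
python3 - <<'E'
from rig import env
import cv2
for n in ("scene","top"):
    cv2.imwrite(f"pics/{n}0.png",env.get_image(n)[:,:,::-1]); print(n,env.camera_model(n))
s=env.observe();print(s)
E
```

```text
pics
scene {'fx': 568.0683023993411, 'fy': 568.0683023993411, 'cx': 325.4070682266236, 'cy': 238.67723432717585, 'origin': array([ 0.95068484, -0.69110468,  1.14706749]), 'orientation': array([[ 0.83614455, -0.42738261,  0.34381157],
       [ 0.54836754,  0.6655742 , -0.50626478],
       [-0.01246335,  0.61184564,  0.79087899]])}
top {'fx': 617.3858600088919, 'fy': 617.3858600088919, 'cx': 315.8140119305915, 'cy': 238.52563897618109, 'origin': array([0.20050525, 0.02385068, 1.54675335]), 'orientation': array([[ 0.022364  ,  0.98236891, -0.18561027],
       [-0.99963799,  0.02475046,  0.01054996],
       [ 0.0149579 ,  0.18530714,  0.98256681]])}
{'time_s': 0.1, 'q': array([-7.82260241e+01,  2.18374823e+01,  7.43793708e+01,  1.61855635e-03,
        8.38588407e+01, -1.23345795e+01]), 'qvel': array([ 0.00295837, -0.19827206, -0.11322784, -0.03361614,  0.00868493,
       -0.11121254]), 'joint_efforts': array([ 3.28511233e-03, -4.49222803e+01, -2.31657636e+01, -2.12393920e-04,
        3.68703768e-03,  9.00329411e-06]), 'position': array([ 0.22462015, -0.50177226,  0.24477633]), 'tool_rot': array([[-2.42077571e-04,  9.12774474e-01,  4.08463831e-01],
       [ 1.29904179e-03,  4.08463785e-01, -9.12773602e-01],
       [-9.99999127e-01,  3.09649567e-04, -1.28461210e-03]]), 'ft_force': array([0.10752083, 0.42451421, 0.32185223]), 'wrist_torque': array([-0.04874837,  0.00817964,  0.00506201]), 'grip_width': 0.08543309116787565}
```

View pics/scene0.png

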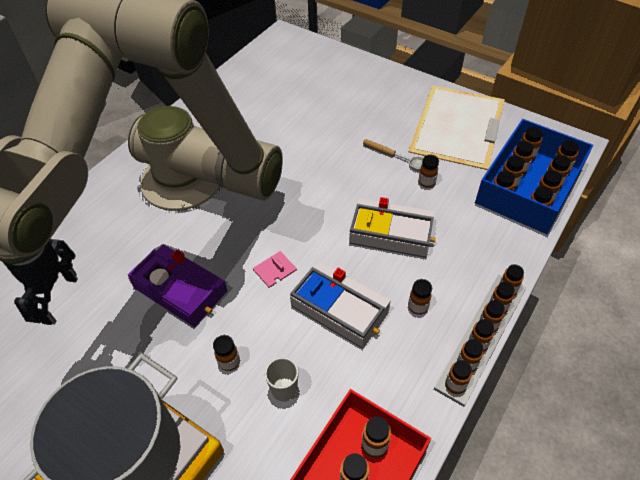

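View pics/top0.png

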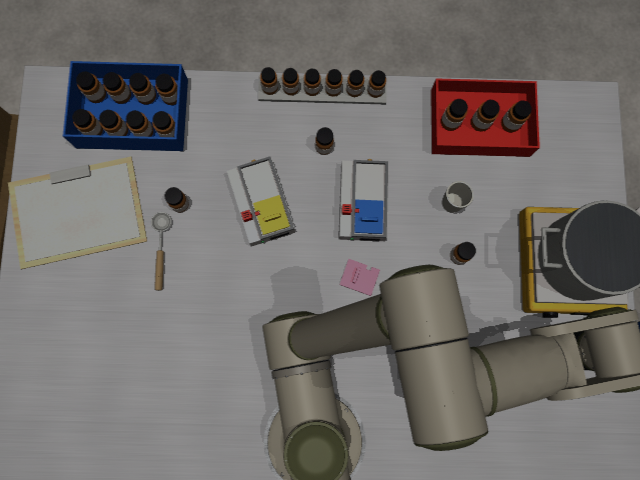

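Candidates for the target are the blue-covered unit (top 363,200), the yellow one (262,200), the purple look-alike (scene 178,285), the loose pink plate (top 360,277) and the blue tray (128,105). By the description it is the blue-covered unit. I'll check that in a close crop and measure it.

```bash
cat > h.py <<'E'
import numpy as np,cv2
from rig import env
def ray(n,u,v,z):
    c=env.camera_model(n);d=c['orientation']@np.array([(u-c['cx'])/c['fx'],-(v-c['cy'])/c['fy'],-1.])
    o=c['origin'];return o+d*(z-o[2])/d[2]
def hue(im):return cv2.cvtColor(im,cv2.COLOR_RGB2HSV)
E
python3 - <<'E'
from h import *
rois={'top':(325,150,75,100),'scene':(280,255,120,95)}
for n,(x,y,w,h) in rois.items():
    im=cv2.imread(f'pics/{n}0.png')[:,:,::-1]; H=hue(im)
    cv2.imwrite(f'pics/crop_{n}0.png',cv2.resize(im[y:y+h,x:x+w,::-1],None,fx=5.5,fy=5.5,interpolation=cv2.INTER_CUBIC))
    for nm,m,z in (('blue',(abs(H[...,0].astype(int)-110)<12)&(H[...,1]>120)&(H[...,2]>60),.051),('red',((H[...,0]<8)|(H[...,0]>172))&(H[...,1]>150)&(H[...,2]>60),.069)):
        k=np.zeros(m.shape,np.uint8);k[y:y+h,x:x+w]=m[y:y+h,x:x+w]
        cs,_=cv2.findContours(k,0,2)
        for c in cs:
            if cv2.contourArea(c)<8: continue
            r=cv2.minAreaRect(c);print(n,nm,cv2.contourArea(c),r,cv2.boundingRect(c))
            for p in cv2.boxPoints(r): print('   ',p.round(1),ray(n,*p,z).round(4))
            print('  ctr',ray(n,*r[0],z).round(4))
E
```

```text
top blue 841.0 ((368.5, 216.5), (33.0, 27.0), 90.0) (355, 200, 28, 34)
    [355. 200.] [ 0.5834 -0.0879  0.051 ]
    [382. 200.] [ 0.5852 -0.1554  0.051 ]
    [382. 233.] [ 0.5011 -0.1556  0.051 ]
    [355. 233.] [ 0.4994 -0.0888  0.051 ]
  ctr [ 0.5421 -0.1219  0.051 ]
top red 58.5 ((346.5, 208.0), (8.0, 9.0), 90.0) (342, 204, 10, 9)
    [342. 204.] [ 0.5678 -0.0546  0.069 ]
    [351. 204.] [ 0.5684 -0.0768  0.069 ]
    [351. 212.] [ 0.5482 -0.077   0.069 ]
    [342. 212.] [ 0.5476 -0.0549  0.069 ]
  ctr [ 0.558  -0.0658  0.069 ]
scene blue 918.0 ((319.7940979003906, 290.67645263671875), (38.41568374633789, 28.468765258789062), 30.963754653930664) (296, 272, 48, 39)
    [296. 293.] [ 0.5036 -0.1562  0.051 ]
    [310.6 268.6] [ 0.4937 -0.0823  0.051 ]
    [343.6 288.4] [ 0.5878 -0.087   0.051 ]
    [328.9 312.8] [ 0.5946 -0.1588  0.051 ]
  ctr [ 0.5456 -0.1217  0.051 ]
scene red 9.0 ((332.5, 284.0), (4.0, 3.0), 90.0) (331, 282, 4, 5)
    [331. 282.] [ 0.5607 -0.0979  0.069 ]
    [334. 282.] [ 0.5665 -0.0942  0.069 ]
    [334. 286.] [ 0.5723 -0.1033  0.069 ]
    [331. 286.] [ 0.5666 -0.107   0.069 ]
  ctr [ 0.5665 -0.1006  0.069 ]
scene red 85.5 ((338.2646789550781, 274.0588073730469), (10.118415832519531, 11.147406578063965), 30.963754653930664) (333, 268, 12, 14)
    [331.1 276.2] [ 0.5523 -0.0847  0.069 ]
    [336.8 266.7] [ 0.549  -0.0552  0.069 ]
    [345.5 271.9] [ 0.5736 -0.0567  0.069 ]
    [339.7 281.4] [ 0.5766 -0.0859  0.069 ]
  ctr [ 0.5629 -0.0707  0.069 ]
```

View pics/crop_top0.png

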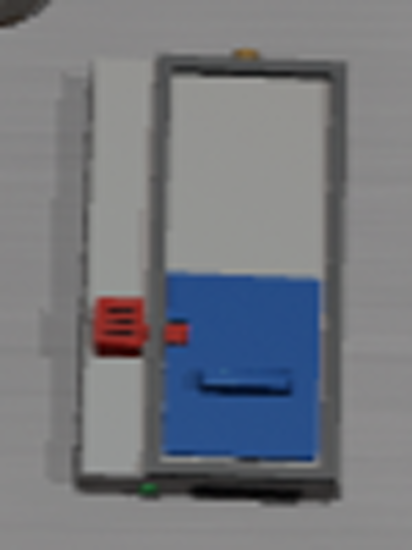

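View pics/crop_scene0.png

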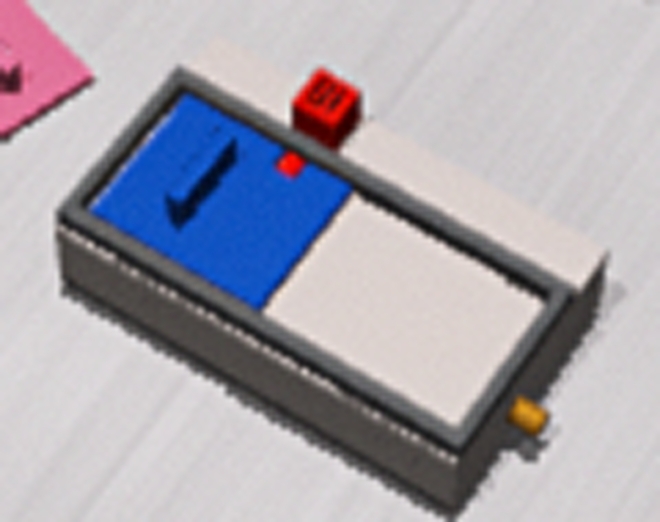

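The crop confirms the choice: blue cover with its rib at top (368,217), red pad at (346,208), both on the white unit and with the sizes and heights consistent. Next I move over it for a close wrist view.

```bash
python3 -m jog '[[-1,-0.02,0.04,-0.02,0.1],[-1,-0.04,0.08,-0.05,0.2],[-1,-0.05,0.12,-0.08,0.3],[-1,-0.05,0.16,-0.1,0.4],[-1,-0.05,0.2,-0.125,0.42],[-1,-0.05,0.24,-0.15,0.42],[-1,-0.05,0.28,-0.175,0.42],[-1,-0.05,0.32,-0.2,0.42],[-1,-0.05,0.36,-0.225,0.42],[-1,-0.05,0.39,-0.245,0.42],[-1,-0.05,0.39,-0.245,0.42],[-1,-0.05,0.39,-0.245,0.42],[-1,-0.05,0.39,-0.245,0.42]]'
python3 - <<'E'
from h import *
s=env.observe();print(s['tool_rot'].round(4),s['q'].round(1),s['ft_force'])
c=env.camera_model('wrist');im=env.get_image('wrist');np.save('w1.npy',im);np.savez('w1c.npz',**{k:c[k] for k in c});cv2.imwrite('pics/w1.png',im[...,::-1]);print(c)
E
```

```text
time_s: 1.4
position: [0.4802, -0.1197, 0.2952]
tool_rot: [[-0.0, 1.0, -0.0], [-0.0, -0.0, -1.0], [-1.0, -0.0, 0.0]]
ft_force: [-0.2, -0.4, 0.1]
grip_width: -0.0002
[[-5.e-04  1.e+00 -1.e-04]
 [-0.e+00 -1.e-04 -1.e+00]
 [-1.e+00 -5.e-04  0.e+00]] [-27.7  14.3  77.1  -0.   88.6  62.3] [-0.23855725 -0.36368358  0.10079821]
{'fx': 391.5590617756869, 'fy': 391.5590617756869, 'cx': 323.15458446076076, 'cy': 240.0458774173072, 'origin': array([ 0.56286451, -0.12056665,  0.42357117]), 'orientation': array([[ 2.34194488e-04,  9.46744558e-01,  3.21985538e-01],
       [-9.99999916e-01,  3.29594458e-04, -2.41772630e-04],
       [-3.35021571e-04, -3.21985455e-01,  9.46744556e-01]])}
```

View pics/w1.png

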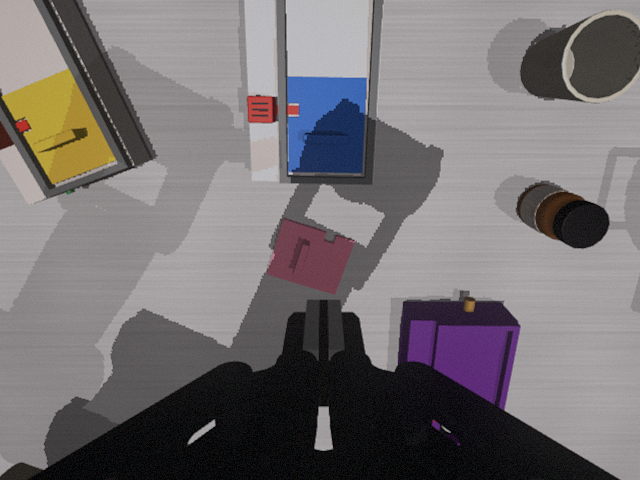

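The wrist view shows the blue cover at about (287..367, 77..176), the red pad at (262,109) and the rib at (325,134). Now the positions.

Run:
```python
from h import *
im=np.load('w1.npy');H=hue(im)
def rep(nm,m,z,x,y,w,h):
    k=np.zeros(m.shape,np.uint8);k[y:y+h,x:x+w]=m[y:y+h,x:x+w]
    cs,_=cv2.findContours(k,0,2)
    for c in cs:
        if cv2.contourArea(c)<60: continue
        r=cv2.minAreaRect(c);print(nm,cv2.contourArea(c),np.round(r[0],1),np.round(r[1],1),round(r[2],1))
        P=[ray('wrist',*p,z) for p in cv2.boxPoints(r)]
        for p in P: print('   ',p.round(4))
        print('  ctr',np.mean(P,0).round(4))
rep('blue',(abs(H[...,0].astype(int)-110)<12)&(H[...,1]>120),.051,270,60,120,130)
red=((H[...,0]<8)|(H[...,0]>172))&(H[...,1]>120)
rep('red',red,.069,240,80,65,50)
cv2.imwrite('pics/cw1.png',cv2.resize(im[60:190,240:385,::-1],None,fx=4.4,fy=4.4,interpolation=cv2.INTER_CUBIC))
# outer left edge of right rail / rail lines: gray per row
g=cv2.cvtColor(im,cv2.COLOR_RGB2GRAY)
for v in (10,40,70): print(v,g[v,235:295].tolist(),g[v,360:390].tolist())
```

```text
blue 6851.5 [326.  124.5] [95. 78.] 90.0
    [ 0.5878 -0.0889  0.051 ]
    [ 0.5878 -0.1576  0.051 ]
    [ 0.5043 -0.1604  0.051 ]
    [ 0.5044 -0.0864  0.051 ]
  ctr [ 0.5461 -0.1233  0.051 ]
red 76.5 [292. 109.] [12.  8.] 0.0
    [ 0.5579 -0.0887  0.069 ]
    [ 0.5644 -0.0889  0.069 ]
    [ 0.5644 -0.0992  0.069 ]
    [ 0.5579 -0.099   0.069 ]
  ctr [ 0.5611 -0.0939  0.069 ]
red 679.5 [262. 109.] [26. 30.] 90.0
    [ 0.5716 -0.056   0.069 ]
    [ 0.5716 -0.0815  0.069 ]
    [ 0.5504 -0.0807  0.069 ]
    [ 0.5505 -0.0546  0.069 ]
  ctr [ 0.561  -0.0682  0.069 ]
10 [158, 158, 158, 148, 132, 132, 134, 132, 134, 156, 190, 183, 186, 185, 185, 182, 182, 186, 185, 183, 185, 187, 185, 184, 188, 184, 185, 188, 185, 188, 184, 185, 184, 184, 185, 186, 187, 185, 187, 183, 159, 129, 104, 107, 107, 109, 107, 111, 105, 84, 113, 194, 186, 183, 185, 186, 185, 185, 183, 187] [185, 187, 184, 188, 186, 184, 184, 187, 174, 161, 167, 171, 140, 43, 92, 104, 102, 105, 103, 102, 102, 99, 130, 171, 160, 155, 157, 156, 159, 156]
40 [159, 157, 161, 155, 136, 137, 137, 138, 135, 137, 153, 181, 189, 188, 186, 186, 189, 187, 186, 186, 188, 188, 191, 184, 185, 187, 189, 186, 186, 188, 189, 189, 185, 186, 186, 185, 186, 187, 182, 171, 178, 159, 111, 111, 115, 111, 109, 111, 114, 103, 58, 121, 197, 189, 186, 186, 185, 189, 188, 190] [187, 186, 189, 187, 188, 186, 187, 183, 167, 172, 153, 80, 65, 109, 110, 104, 108, 103, 105, 102, 136, 178, 161, 163, 164, 163, 164, 162, 161, 164]
70 [158, 160, 158, 160, 160, 155, 134, 135, 137, 136, 134, 145, 172, 188, 186, 186, 188, 188, 188, 185, 185, 187, 186, 187, 192, 187, 187, 188, 186, 190, 187, 189, 188, 187, 190, 187, 189, 184, 185, 186, 178, 172, 146, 113, 112, 118, 121, 113, 114, 113, 79, 63, 140, 190, 188, 189, 186, 187, 190, 184] [189, 190, 189, 184, 188, 190, 182, 167, 175, 144, 48, 96, 110, 110, 111, 111, 109, 108, 131, 168, 160, 161, 159, 160, 159, 159, 158, 158, 159, 158]
```

View pics/cw1.png

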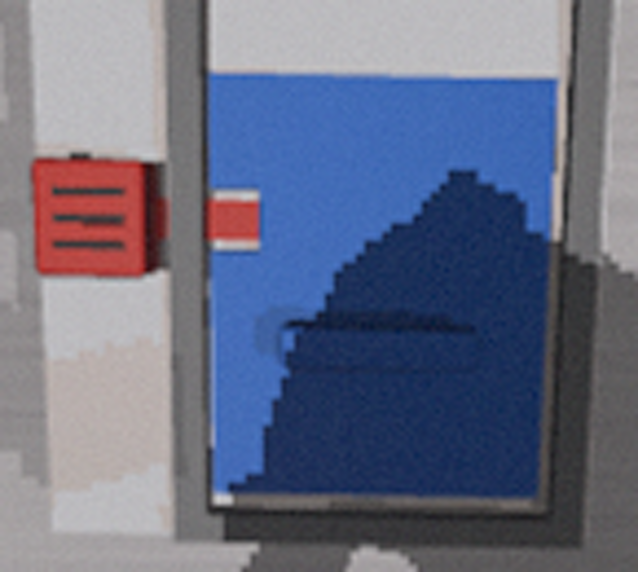

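Run:
```python
from h import *
f=lambda u,v,z:ray('wrist',u,v,z).round(4)
for u,v in ((276,10),(276.8,40),(277.6,70),(279.8,182.7),(382,10),(380.2,40),(378.2,70),(372.5,184)): print('rail',f(u,v,.055))
print('pad', *[f(u,v,.069) for u,v in ((247.5,96.5),(273.5,96.5),(274,122.3),(248.5,122.3))])
print('plate',*[f(u,v,.051) for u,v in ((287.3,76.6),(366.6,78),(364.3,173.2),(288.3,172))])
print('rib', f(326,134,.069))
```

```text
rail [ 0.6389 -0.0816  0.055 ]
rail [ 0.6165 -0.0814  0.055 ]
rail [ 0.5931 -0.0812  0.055 ]
rail [ 0.4949 -0.0796  0.055 ]
rail [ 0.6389 -0.1695  0.055 ]
rail [ 0.6165 -0.1691  0.055 ]
rail [ 0.5931 -0.1684  0.055 ]
rail [ 0.4936 -0.1675  0.055 ]
pad [ 0.5712 -0.0564  0.069 ] [ 0.5712 -0.0785  0.069 ] [ 0.5502 -0.078   0.069 ] [ 0.5502 -0.0559  0.069 ]
plate [ 0.5881 -0.0892  0.051 ] [ 0.5869 -0.159   0.051 ] [ 0.5032 -0.1598  0.051 ] [ 0.5044 -0.0876  0.051 ]
rib [ 0.5404 -0.1232  0.069 ]
```

```bash
python3 -m jog '[[-1,0.02,0.03,-0.02,0.014],[-1,0.05,0.06,-0.04,0.014],[-1,0.09,0.0795,-0.053,0.014],[-1,0.13,0.0795,-0.053,0.014],[-1,0.17,0.0795,-0.053,0.014],[-1,0.19,0.0795,-0.053,0.014],[-1,0.19,0.0795,-0.053,0.014],[-1,0.19,0.0795,-0.053,0.014]]'
python3 - <<'E'
from h import *
im=env.get_image('wrist');cv2.imwrite('pics/w2.png',im[...,::-1])
E
```

```text
time_s: 2.25
position: [0.5603, -0.067, 0.1061]
tool_rot: [[0.001, 1.0, -0.015], [-0.0, -0.015, -1.0], [-1.0, 0.001, 0.0]]
ft_force: [0.1, -0.9, 1.0]
grip_width: -0.0001
```

View pics/w2.png

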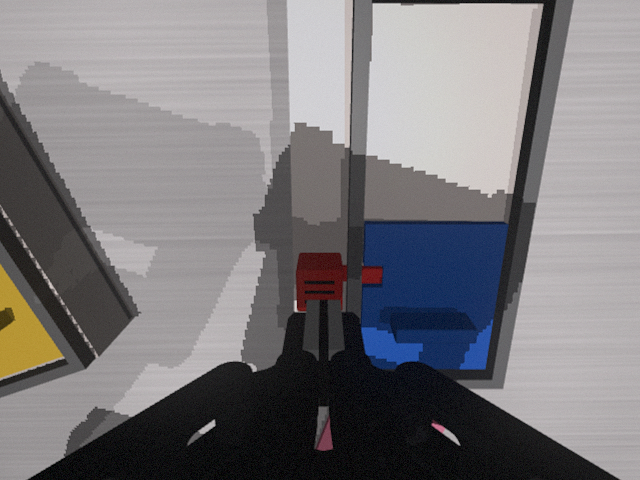

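Run:
```python
from h import *
for u,v in ((297,275),(343,275),(297,310),(342,305)): print(ray('wrist',u,v,.069).round(4))
im=cv2.imread('pics/w2.png');cv2.imwrite('pics/w2c.png',cv2.resize(im[240:350,270:390],None,fx=5,fy=5,interpolation=cv2.INTER_CUBIC))
```

```text
[ 0.57   -0.0558  0.069 ]
[ 0.5697 -0.077   0.069 ]
[ 0.5518 -0.0551  0.069 ]
[ 0.5542 -0.0766  0.069 ]
```

View pics/w2c.png

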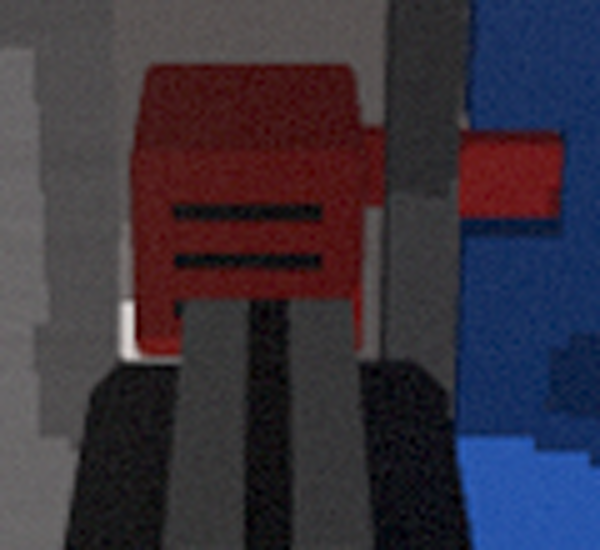

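Alignment is good: the pad centre is about (0.560, -0.066). Pressing slowly.

```bash
python3 -m jog '[[-1,0.01,0,-0.001,0],[-1,0.018,0,-0.001,0],[-1,0.021,0,-0.001,0],[-1,0.024,0,-0.001,0],[-1,0.027,0,-0.001,0],[-1,0.029,0,-0.001,0],[-1,0.031,0,-0.001,0],[-1,0.031,0,-0.001,0],[-1,0.031,0,-0.001,0]]'
```

```text
time_s: 3.2
position: [0.5602, -0.0651, 0.0742]
tool_rot: [[0.0, 1.0, -0.013], [-0.0, -0.013, -1.0], [-1.0, 0.0, 0.0]]
ft_force: [-0.2, -0.4, 0.8]
grip_width: 0.0003
```

```bash
python3 -m jog '[[-1,0.001,0,0,0],[-1,0.001,0,0,0],[-1,0.002,0,0,0],[-1,0.002,0,0,0]]'
```

```text
time_s: 3.6
position: [0.5604, -0.0649, 0.0738]
tool_rot: [[0.002, 1.0, -0.013], [-0.0, -0.013, -1.0], [-1.0, 0.002, 0.0]]
ft_force: [-4.5, 2.3, 14.3]
grip_width: -0.0001
```

14 N with the tip at z about 0.060 means the tab is on its stop. Next I retract and look.

```bash
python3 -m jog '[[-1,-0.01,0,0,0],[-1,-0.04,0,0,0],[-1,-0.08,-0.03,0.02,0],[-1,-0.11,-0.06,0.045,0],[-1,-0.11,-0.06,0.057,0],[-1,-0.11,-0.06,0.057,0],[-1,-0.11,-0.06,0.057,0]]'
python3 - <<'E'
from h import *
c=env.camera_model('wrist');im=env.get_image('wrist');cv2.imwrite('pics/w3.png',im[...,::-1]);np.save('w3.npy',im)
E
```

```text
time_s: 4.3
position: [0.4995, -0.121, 0.1815]
tool_rot: [[-0.001, 1.0, -0.014], [0.001, -0.014, -1.0], [-1.0, -0.001, -0.001]]
ft_force: [-0.3, -0.4, -0.5]
grip_width: 0.0003
```

View pics/w3.png

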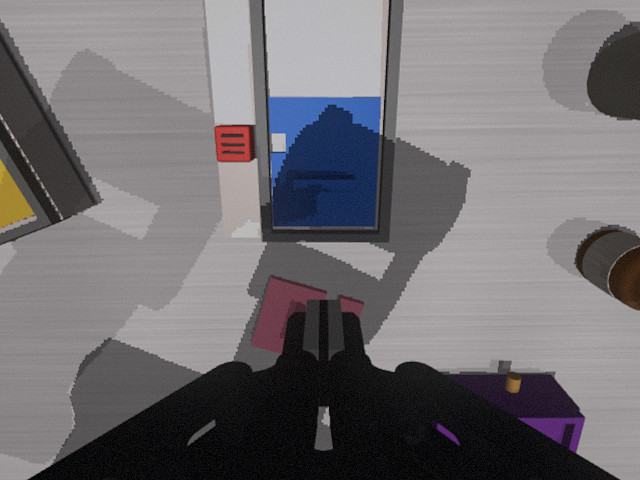

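The tab's tooth is gone from the notch, which shows white at (279,142), so the tab is in. The rib is at about (325,182). I'll measure the cover and rib.

Run:
```python
from h import *
im=np.load('w3.npy')
cv2.imwrite('pics/w3c.png',cv2.resize(im[90:245,205:400,::-1],None,fx=4,fy=3.8,interpolation=cv2.INTER_CUBIC))
H=hue(im);m=((abs(H[...,0].astype(int)-112)<14)&(H[...,1]>110)).astype(np.uint8);m[:90]=0;m[245:]=0;m[:,:262]=0;m[:,390:]=0
c=max(cv2.findContours(m,0,2)[0],key=cv2.contourArea);x,y,w,h=cv2.boundingRect(c);print(x,y,w,h)
print([ray('wrist',u,v,.051).round(4) for u,v in ((x,y),(x+w,y),(x,y+h),(x+w,y+h))])
for u,v in ((218,128),(255,128),(218,162),(253,162)): print(ray('wrist',u,v,.060).round(4))
```

```text
268 97 113 130
[array([ 0.5882, -0.0881,  0.051 ]), array([ 0.5874, -0.1582,  0.051 ]), array([ 0.504 , -0.0832,  0.051 ]), array([ 0.5031, -0.1612,  0.051 ])]
[ 0.5706 -0.0576  0.06  ]
[ 0.5703 -0.0803  0.06  ]
[ 0.5499 -0.0556  0.06  ]
[ 0.5497 -0.0776  0.06  ]
```

View pics/w3c.png

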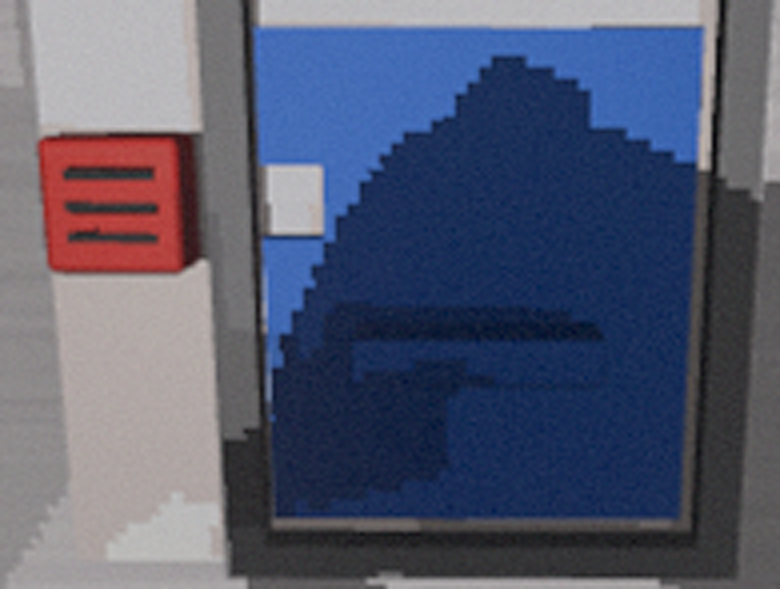

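Run:
```python
from h import *
for u,v in ((293,179.5),(356,179.5),(293,191.3),(356,191.3)): print(ray('wrist',u,v,.069).round(4))
```

```text
[ 0.5399 -0.1032  0.069 ]
[ 0.5394 -0.142   0.069 ]
[ 0.5325 -0.1029  0.069 ]
[ 0.532  -0.1421  0.069 ]
```

```bash
python3 -m jog '[[-1,0.04,0.0165,0.0015,0],[-1,0.08,0.0165,0.0015,0],[-1,0.09,0.0165,0.0015,0],[-1,0.095,0.0165,0.0015,0],[-1,0.1,0.0165,0.0015,0],[-1,0.105,0.0165,0.0015,0],[-1,0.109,0.0165,0.0015,0],[-1,0.109,0.0165,0.0015,0],[-1,0.109,0.0165,0.0015,0]]'
python3 - <<'E'
from h import *
im=env.get_image('wrist');cv2.imwrite('pics/w4.png',im[...,::-1])
E
```

```text
time_s: 5.25
position: [0.5159, -0.123, 0.0737]
tool_rot: [[0.001, 1.0, -0.013], [-0.0, -0.013, -1.0], [-1.0, 0.001, 0.0]]
ft_force: [0.2, 0.7, 0.4]
grip_width: 0.0001
```

View pics/w4.png

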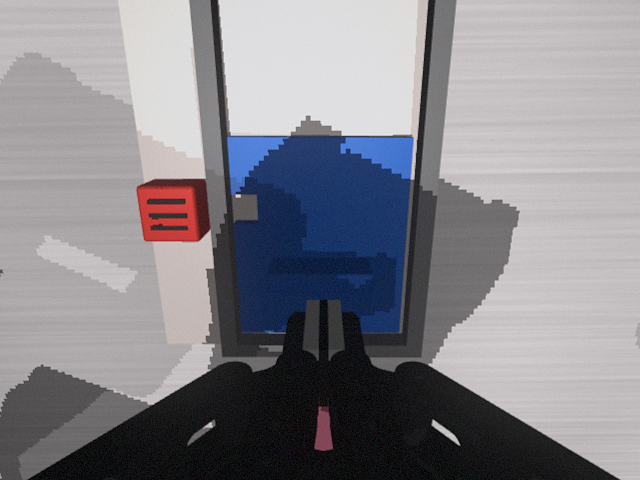

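```bash
python3 -m jog '[[-1,0,0.003,0,0],[-1,0,0.006,0,0],[-1,0,0.01,0,0],[-1,0,0.015,0,0],[-1,0,0.02,0,0],[-1,0,0.025,0,0],[-1,0,0.03,0,0],[-1,0,0.035,0,0],[-1,0,0.04,0,0],[-1,0,0.045,0,0],[-1,0,0.045,0,0]]'
python3 - <<'E'
from h import *
im=env.get_image('wrist');cv2.imwrite('pics/w5.png',im[...,::-1])
E
```

```text
time_s: 6.4
position: [0.5615, -0.1236, 0.0733]
tool_rot: [[0.001, 1.0, -0.013], [-0.0, -0.013, -1.0], [-1.0, 0.001, 0.0]]
ft_force: [-0.3, -0.1, 1.1]
grip_width: -0.0
```

View pics/w5.png

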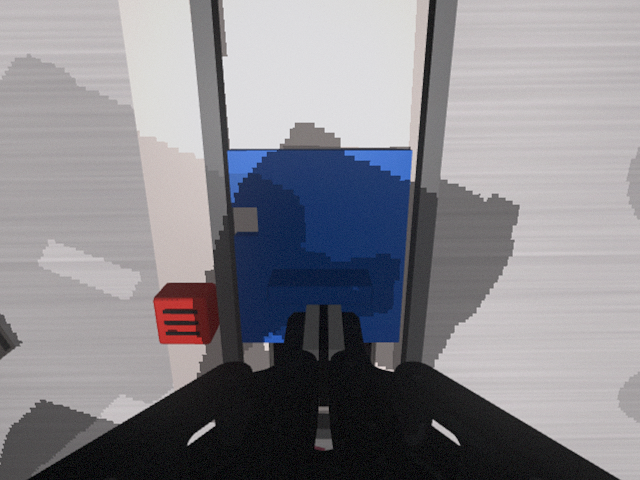

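The cover is sliding flat, about 40 mm so far (its front edge has gone from row 136 to 149 against the tool). Continuing.

```bash
python3 -m jog '[[-1,0,0.005,0,0],[-1,0,0.01,0,0],[-1,0,0.015,0,0],[-1,0,0.02,0,0],[-1,0,0.025,0,0],[-1,0,0.03,0,0],[-1,0,0.035,0,0],[-1,0,0.039,0,0],[-1,0,0.042,0,0],[-1,0,0.044,0,0],[-1,0,0.045,0,0],[-1,0,0.045,0,0],[-1,0,0.045,0,0]]'
python3 - <<'E'
from h import *
im=env.get_image('wrist');cv2.imwrite('pics/w6.png',im[...,::-1])
H=hue(im);m=((abs(H[...,0].astype(int)-112)<14)&(H[...,1]>110)).astype(np.uint8);m[:,:220]=0;m[:,420:]=0
c=max(cv2.findContours(m,0,2)[0],key=cv2.contourArea);x,y,w,h=cv2.boundingRect(c);print(x,y,w,h,ray('wrist',x,y,.051),ray('wrist',x+w,y,.051))
E
python3 -m jog '[[-1,0,-0.004,0,0],[-1,-0.01,-0.005,0,0],[-1,-0.04,-0.005,0,0],[-1,-0.08,-0.02,0,0],[-1,-0.12,-0.06,0,0],[-1,-0.16,-0.1,0,0],[-1,-0.18,-0.14,0,0],[-1,-0.2,-0.16,0,0],[-1,-0.2,-0.16,0,0],[-1,-0.2,-0.16,0,0]]'
python3 - <<'E'
from h import *
for n in ('wrist','scene','top'):
    im=env.get_image(n);cv2.imwrite(f'pics/{n}7.png',im[...,::-1])
    if n=='scene': cv2.imwrite('pics/scene7c.png',cv2.resize(im[190:360,240:460,::-1],None,fx=3.5,fy=3.5,interpolation=cv2.INTER_CUBIC))
E
```

```text
time_s: 7.75
position: [0.6058, -0.1241, 0.0733]
tool_rot: [[0.0, 1.0, -0.013], [-0.0, -0.013, -1.0], [-1.0, 0.0, 0.0]]
ft_force: [-0.1, -0.3, -0.9]
grip_width: 0.0001
228 150 184 193 [ 0.67350141 -0.08988724  0.051     ] [ 0.672606   -0.15930762  0.051     ]
time_s: 8.8
position: [0.4457, -0.1221, 0.2741]
tool_rot: [[0.002, 1.0, -0.014], [-0.001, -0.014, -1.0], [-1.0, 0.002, 0.001]]
ft_force: [0.0, -0.7, -0.4]
grip_width: 0.0002
```

View pics/wrist7.png

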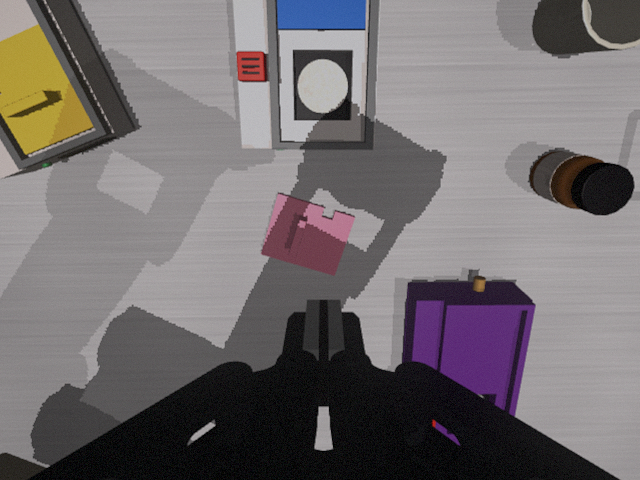

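View pics/scene7c.png

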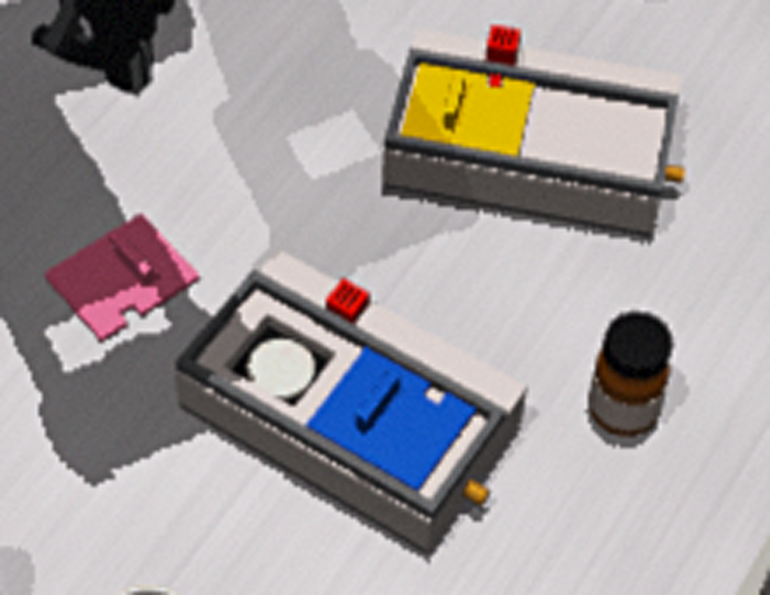

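The front edge went from 0.588 to 0.673 (85 mm). The filter well is fully open, the red pad is low, yellow is locked and shut, and the arm is clear of everything.

```bash
python3 -c "
from rig import env
print(env.observe()['ft_force'],env.observe()['time_s']);env.close_job()"
```

```text
[ 0.17175866  0.38531875 -0.48544103] 8.95
the job is handed in; nothing more can be done
```

The blue sampler is open and the job is handed in at 8.95 s. I pressed the red tab onto its stop (14 N, fingertip at about 60 mm height), then pushed the cover by its rib with closed fingers.

**Last checks:**
- **Cover:** its front edge moved about 85 mm, where 70 mm was needed. It lies flat in the channel, and the filter well is fully uncovered in the wrist and scene views.
- **Tab:** the blue pad is still low in those views. The tooth had already gone from the notch when I checked straight after pressing.
- **Yellow unit:** its cover is seated and its tab is out.
- **Robot:** it is clear of everything, and the wrist force is about zero.
- **Jars, beaker and spoon:** the arm came near none of them, but I did not measure their positions again afterwards.

Before the press, the top and wrist cameras disagreed by about 4 mm in x. I went by the wrist view, and the close-up confirmed it. No check failed.

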